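# Fit the stage plate and switch on the viewing light

## Task

Put the loose stage plate on the stage of the viewing light, so that its hole drops over the pin and it lies flat and square with the stage, handle toward the open front. Then switch the light on: from below, push up the end of the rocker under the head's front lip that hangs down, as far as it goes. Leave the things standing around where they are.

Things in the scene. Friction and masses are not known exactly. Their poses are not given: they have to be found in the camera images.
- viewer: Viewing light, fixed: grey stage 250 x 200 x 15 mm (x -150 to 100, y -100 to 100), white rear wall (x 70 to 100, 160 mm wide) carrying a white head with a front lip. Origin on the worktop; x points to the rear, away from the open front, y to the robot's left, z up. Mm in this frame, here and below
- lip_edge (a point): Middle of the lower front edge of the head's lip, at viewer (-21, 0, 196). Head 200 mm wide, underside z 175, top z 205, from x 0 to 100; the lip's underside slopes from z 175 at x 0 up to z 196 at x -21. Under head and lip, before the wall, there is only the rocker switch: reach it with the tool tilted 25 to 45 degrees from vertical, pointing down and to the rear
- pin_foot (a point): Centre of the foot of the upright fixed steel pin on the stage, at viewer x -55, y 0, z 15 mm. The pin is 14 mm thick and 13 mm high, its top 4 mm tapering to 8 mm
- switch (a joint): Black rocker of the light switch (rad): 0 = off, left (+y) end hanging down; 0.36 = fully on, left end up and right end down. Starts near 0. It is stiff (about 3 N at the end) and stays where it is left. The light counts as on above 0.29
- switch_end (a point): Where to push up: on the underside of the rocker, 36 mm from its pivot toward the left (+y) end; rises about 13 mm in all. The rocker is a black bar 100 mm long (viewer y), 22 mm wide (viewer x -8 to 14), pivoting at its middle about the viewer's x axis at viewer (0, 0, 160); underside 8 mm below the pivot, at z 152 at mid-travel
- plate_handle (a point): Grasp point of the loose plate: centre of its upright tab handle, 30 mm above the underside. Tab 12 mm thick (plate y), 40 mm long (plate x), top 50 mm above the underside. Plate 110 x 80 mm (x, y), 8 mm thick, low rims along its long sides to 12.5 mm, about 0.18 kg. Plate x points to the end with the hole, z up; the plate's centre is 10 mm from here in +x
- plate_hole (a point): Centre of the round 22 mm through hole of the plate, at its underside, 45 mm from plate_handle in +x and 30 mm below it
- cup: Bystander: specimen cup with screw lid, 58 mm wide, 70 mm high, standing right of the viewing light; origin under its centre
- carton: Bystander: carton 61 x 97 x 45 mm behind and left of the viewing light; origin under its centre
- meter: Bystander: black hand meter 105 x 57 x 28 mm lying behind and right of the viewing light; origin under its centre

How it is judged:
By the outcome, as a careful person would: the job done as asked, in the order asked, and still so for the second after the job is handed in, with the robot touching nothing.
It also fails if it takes over 48 s, if anything falls off the work surface, if the arm or the gripper's body presses on something with over 40 N, if the wrist force passes 120 N, or if a joint passes its speed limit or range.

## Robot

A 6-joint arm with a two-finger parallel gripper is mounted at the origin on a cart in front of the work surface, level with it; the furniture and walls round the work are solid. World frame = base frame: x ahead of the robot, y to its left, z up, the work surface at z = 0. Lengths are in mm, angles in degrees, forces in N, time in s.
With the tool pointing down it reaches from about 275 to 1000 mm from the base axis. Payload 8.4 kg.
Tool frame: the origin (TCP) lies at the very end of the fingers, on their centre line; the grasp point (between the pads) lies 19 mm behind it; z points along the fingers, y is the line along which they close (so a half turn about z gives the same grasp; the last joint's range is limited). The gripper opens to 85 mm and grips with 20 to 120 N. Pads are 22 mm wide; open, the fingers measure 114 mm over their backs; the gripper's body (76 mm by 85 mm) begins 54 mm behind the grasp point. The pads swing forward as they close: fully open they stand 13 mm farther back than shut.
Start: joints at [72.685, 20.225, 93.587, -0, 66.188, -0.138], TCP at [184.579, 597.125, 231.281] pointing down, gripper open.
Joint ranges: [-150.9, 150.9], [-52.94, 120.26], [3.33, 152.33], [-74.26, 254.26], [0, 154.13], [-172.89, 172.89]. Speed limits (degrees/s): [127.2, 127.2, 159.86, 180, 180, 180].

## Interface

Orientations are given as [roll, pitch, yaw] about the fixed x, y, z axes, in that order (R = Rz(yaw) Ry(pitch) Rx(roll)).
In Python, from station import env gives the robot as it stands. The module is installed in compiled form; this text tells all that it offers.
- The arm moves only by the tool arm_command, never from a script. Its argument "increments" is a list of rows, each a list of 5 numbers: the shift along the world's x, y, z in mm, then the turn about the world's z in rad, then the closure, from -1 (fully open) to 1 (shut). A call has exactly 10 rows; each row is the pose to reach, as a shift and turn from the pose commanded when the call began; what a row does not reach only later rows make up. A row lasts 1/10 s, in which the tool goes at most 50 mm and 8.59 degrees, less where a joint would pass 70% of its speed; a pose out of reach is approached as far as the arm can. A call with a gripper value outside its range is refused whole. The fingers move at their own pace and stop on an object; "force" is the grip in N (left out, the last holds). Time passes only in rows, so rows that repeat a pose let the fingers close, or fill a call up. It gives the time, the measured TCP pose, the force, the opening and the grip force at its end, in the units of the state.
- env.get_obs(): the state, without advancing time (a new reading comes with each control period).
- env.get_image(name): name is "side" or "top"; returns the picture (400x640x3 uint8, red, green, blue); there is no depth.
- env.camera_params(name): a dict with "fx", "fy", "cx", "cy" (pixels), "D" ([k1, k2, p1, p2, k3] as OpenCV has them; the pictures are not rectified), "pose" (4x4, takes a point from camera to world coordinates). Camera axes: x right, y down, z forward; pixel columns grow to the right and rows downward; lengths in mm; the calibration is good to about 2 mm. A picture is of the moment at which its call begins. camera_params takes no time and is no camera call.
- env.finish_job(): hands the job in; it is judged then, once.
The state is a dict: "clock": time; "qpos": joint angles; "qd": joint speeds; "effort": joint torques, N m; "tcp_pos": TCP position; "eef_rot": TCP orientation; "force": force on the tool from outside, world axes, zero at the start; "moment": the same for the moment, N m; "grip_width": finger opening in mm; "gripper_force": force on a finger pad.
Only numpy, scipy, OpenCV 4.12 (cv2) and the standard library are available. Lean on these libraries where they do the work, as an engineer would, in place of code of your own. Each camera call takes 0.05 s, during which the arm holds its last target. There are 200 camera calls.

## Working session

There is one attempt and no reset: what is moved stays moved. The work goes in short steps, Python scripts to look and compute and a tool call to move; the robot and the scene stay as the last step left them, time stands still between calls to the robot, and variables do not carry over. Pictures are saved under pics/ and viewed, at most 10 in all, crops included, and the job is handed in when it is done.

Besides the shell and the picture viewer there is one more tool, called after ">>>" by a JSON object that holds its "name" and its "arguments". arm_command: Moves the arm, as the interface text tells. Its arguments: {"type":"object","properties":{"increments":{"type":"array"},"force":{"type":"number"}},"required":["increments"]}

```bash
mkdir -p pics; python3 - <<'E'
from station import env
import cv2,numpy as np
for n in("side","top"):
    cv2.imwrite(f"pics/{n}0.png",env.get_image(n)[:,:,::-1])
    p=env.camera_params(n);print(n,p["fx"],p["fy"],p["cx"],p["cy"],p["D"]);print(np.round(p["pose"],3))
o=env.get_obs();print(o["clock"],o["tcp_pos"],o["eef_rot"],o["force"],o["grip_width"])
E
```

```text
side 446.5068542207862 446.5068542207862 327.62798391636505 193.24617553041566 [-0.11157897  0.          0.          0.          0.        ]
[[-9.93000e-01  8.40000e-02 -7.70000e-02  6.54508e+02]
 [ 1.14000e-01  6.35000e-01 -7.64000e-01  7.57535e+02]
 [-1.50000e-02 -7.68000e-01 -6.40000e-01  8.54505e+02]
 [ 0.00000e+00  0.00000e+00  0.00000e+00  1.00000e+00]]
top 400.81086060320246 400.81086060320246 317.48111609789174 198.45978609022106 [-0.05142298  0.          0.          0.          0.        ]
[[ 1.800000e-02 -9.970000e-01  7.100000e-02  5.021290e+02]
 [-1.000000e+00 -1.800000e-02  2.000000e-03 -8.302700e+01]
 [-1.000000e-03 -7.100000e-02 -9.970000e-01  1.130489e+03]
 [ 0.000000e+00  0.000000e+00  0.000000e+00  1.000000e+00]]
0.1 [184.45120164 596.71140869 230.61877648] [-1.79926670e+02  1.08387955e-03  1.62824270e+02] [ 0.04491787  0.56101482 -0.19818955] 85.4704812117256
```

View pics/side0.png

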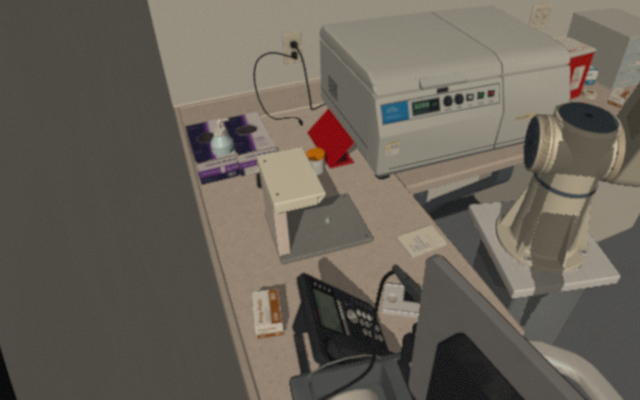

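View pics/top0.png

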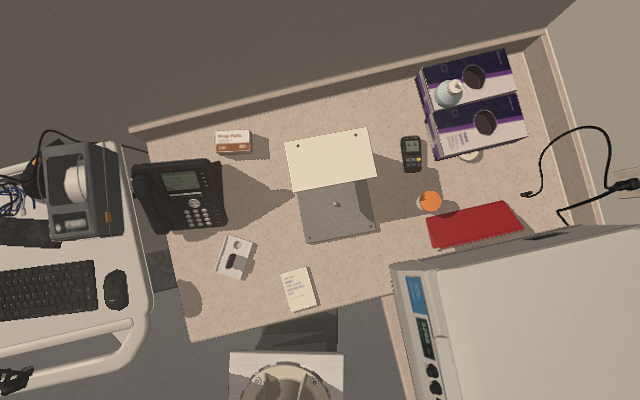

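The top view shows the viewer at (335,185), with its pin near (335,204), the plate at (236,257), and the cup, meter and carton around it. The arm isn't in the way. I'll enlarge the important areas next.

```bash
python3 - <<'E'
import cv2,numpy as np
t=cv2.imread("pics/top0.png");s=cv2.imread("pics/side0.png")
a=cv2.resize(t[228:288,206:266],(480,480),interpolation=cv2.INTER_CUBIC)
cv2.imwrite("pics/c1.png",a)
b=cv2.resize(t[120:250,275:390],None,fx=4.5,fy=4.5,interpolation=cv2.INTER_CUBIC)
cv2.imwrite("pics/c2.png",b)
c=cv2.resize(s[140:320,240:440],None,fx=3.3,fy=3.3,interpolation=cv2.INTER_CUBIC)
cv2.imwrite("pics/c3.png",c)
E
```

```text
(no output)
```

View pics/c1.png

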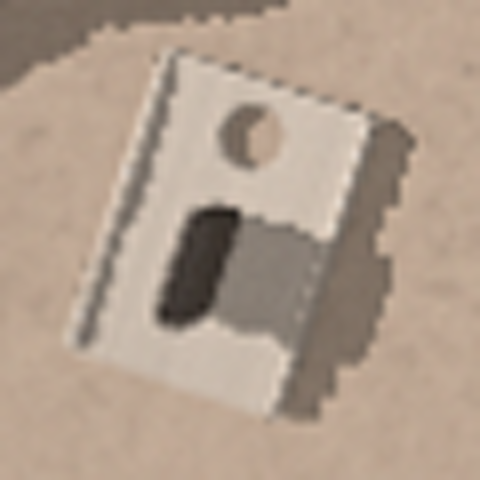

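View pics/c2.png

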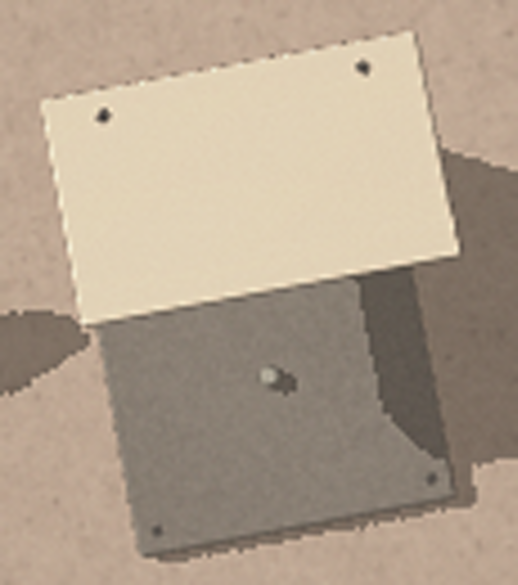

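View pics/c3.png

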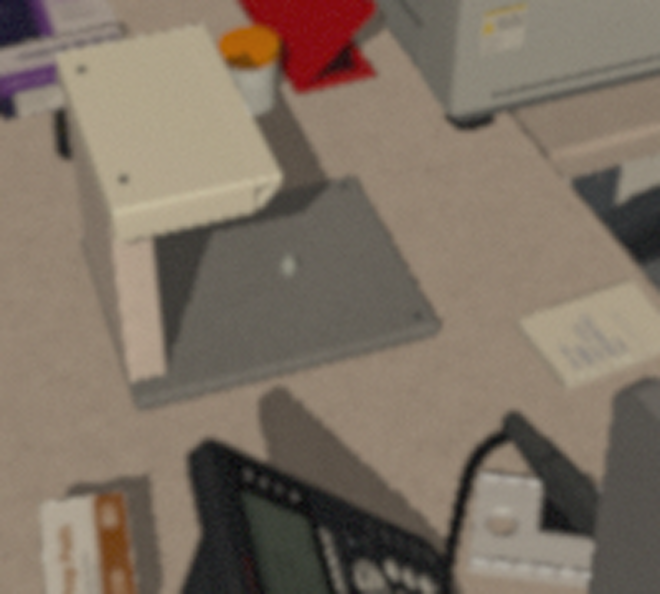

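The enlarged crops give me:
- **Plate (c1):** corners at (172,50), (370,115), (75,345) and (272,415), the hole at (252,136), and the handle top around (190-240,207) to (158-205,324).
- **Viewer (c2):** head-top corners at (42,100), (413,32), (460,253) and (82,325), stage front corners at (140,548) and (453,492), and the pin top at (270,376).
- **Side view (c3):** head, stage, pin (289,258) and hole (502,520).

Next I'll fit the poses.

```bash
cat > h.py <<'E'
from station import env
import cv2,numpy as np
from scipy.optimize import least_squares
CP={n:env.camera_params(n) for n in("side","top")}
CR={'c1':("top",8,206,228),'c2':("top",4.5,275,120),'c3':("side",3.3,240,140)}
def proj(n,P):
    p=CP[n];T=np.linalg.inv(p["pose"]);K=np.array([[p["fx"],0,p["cx"]],[0,p["fy"],p["cy"]],[0,0,1]])
    return cv2.projectPoints(np.float64(P).reshape(-1,1,3),cv2.Rodrigues(T[:3,:3])[0],T[:3,3],K,np.array(p["D"]))[0][:,0]
def pix(c,u):
    n,s,a,b=CR[c];return (np.array(u,float)+.5)/s-.5+[a,b]
def world(q,P):
    c,s=np.cos(q[2]),np.sin(q[2]);P=np.float64(P).reshape(-1,3)
    return np.c_[q[0]+c*P[:,0]-s*P[:,1],q[1]+s*P[:,0]+c*P[:,1],P[:,2]]
def fit(obs,q0):
    f=lambda q:np.concatenate([(proj(CR[c][0],world(q,P))[0]-pix(c,u)) for c,u,P in obs])
    r=least_squares(f,q0,loss="soft_l1");return r.x,r.fun.reshape(-1,2)
E
cat > fit.py <<'E'
from h import *
np.set_printoptions(suppress=True,precision=2)
V=[('c2',(42,100),(100,100,205)),('c2',(413,32),(100,-100,205)),('c2',(460,253),(-21,-100,205)),('c2',(82,325),(-21,100,205)),
('c2',(140,548),(-150,100,15)),('c2',(453,492),(-150,-100,15)),('c2',(269,376),(-55,0,28))]
S=[('c3',(440,322),(-150,100,15)),('c3',(352,180),(-150,-100,15)),('c3',(138,398),(100,100,15)),('c3',(289,258),(-55,0,27)),('c3',(57,60),(100,-100,205)),('c3',(207,28),(-21,-100,205)),('c3',(280,178),(-21,100,205)),('c3',(112,210),(100,100,205))]
L=[('c1',(172,50),(65,40,12.5)),('c1',(370,115),(65,-40,12.5)),('c1',(75,345),(-45,40,12.5)),('c1',(272,415),(-45,-40,12.5)),('c1',(252,136),(45,0,8)),('c1',(190,207),(20,6,50)),('c1',(158,322),(-20,6,50))]
H=[('c3',(502,520),(45,0,8))]
for nm,o in(("viewer top",V),("viewer side",S),("viewer both",V+S),("plate top",L),("plate both",L+H)):
    q,r=fit(o,[550,-100 if 'v' in nm else 100,.1]);print(nm,q[:2],np.degrees(q[2]));print(r.T)
E
python3 fit.py
```

```text
viewer top [ 623.02 -116.14] 11.800756032388001
[[-0.82  0.45  0.21 -0.33 -0.37  0.84  0.11]
 [-0.52 -1.05  0.06  0.04  2.05  0.96 -0.37]]
viewer side [ 621.6  -114.58] 11.681237624194484
[[ 0.58  0.99 -0.74 -0.05 -0.8  -0.63  0.91 -0.07]
 [ 0.81 -2.12  1.19  0.4  -2.44 -1.71 -0.91  0.9 ]]
viewer both [ 622.28 -115.79] 11.777894607330907
[[-0.97  0.31  0.06 -0.49 -0.53  0.69 -0.03  0.25  0.62 -0.94 -0.37 -1.11
  -0.99  0.61 -0.29]
 [-0.23 -0.73  0.39  0.34  2.3   1.24 -0.1   0.43 -2.4   0.88  0.1  -2.64
  -1.94 -1.25  0.6 ]]
plate top [405.82 153.49] 2143.46329308337
[[-1.17  1.25 -1.43  1.21  0.48  0.09 -0.56]
 [-0.56  0.08  0.4   0.56 -0.13 -0.11 -0.21]]
plate both [405.54 153.66] 1783.4572285836211
[[-1.23  1.19 -1.49  1.14  0.41  0.02 -0.63 -0.65]
 [-0.46  0.18  0.5   0.66 -0.03 -0.01 -0.11 -0.07]]
```

Fits from both cameras agree to about 2 mm:
- **Viewer origin:** (622.3, -115.6), yaw 11.8°.
- **plate_handle:** (405.7, 153.6), yaw -16.5°.

I'll move above the handle now.

>>> {"name": "arm_command", "arguments": {"increments": [[20,-40,0,0,-1],[45,-85,0,0,-1],[68,-130,0,0,-1],[90,-175,-10,0,-1],[112,-220,-20,0,-1],[135,-265,-30,0.012,-0.3],[158,-310,-50,0.012,-0.3],[180,-355,-70,0.012,-0.3],[201,-400,-90,0.012,-0.3],[221,-443.5,-110,0.012,-0.3]], "force": 60}}

```text
clock: 1.1
tcp_pos: [398.6, 168.0, 128.1]
eef_rot: [180.0, 0.0, 163.5]
force: [1.5, 0.8, 0.2]
grip_width: 55.3
gripper_force: 0.0
```

>>> {"name": "arm_command", "arguments": {"increments": [[0,0,-20,0,-0.3],[0,0,-50,0,-0.3],[0,0,-80,0,-0.3],[0,0,-105,0,-0.3],[0,0,-105,0,-0.3],[0,0,-105,0,1],[0,0,-105,0,1],[0,0,-105,0,1],[0,0,-105,0,1],[0,0,-105,0,1]], "force": 80}}

```text
clock: 2.1
tcp_pos: [398.9, 170.1, 25.0]
eef_rot: [179.9, 0.1, 163.5]
force: [-1.8, -2.3, 8.5]
grip_width: 10.5
gripper_force: 78.4
```

The first move was speed-limited, so the grip landed about 11 mm back along the handle and high. I'll regrasp it centred and lower.

>>> {"name": "arm_command", "arguments": {"increments": [[0,0,0,0,-0.3],[0,0,0,0,-0.3],[0,0,0,0,-0.3],[5,-1.5,-5,0,-0.3],[10.5,-3,-10,0,-0.3],[10.5,-3,-10,0,1],[10.5,-3,-10,0,1],[10.5,-3,-10,0,1],[10.5,-3,-10,0,1],[10.5,-3,-10,0,1]], "force": 90}}

```text
clock: 3.1
tcp_pos: [408.5, 166.8, 13.7]
eef_rot: [-180.0, -0.0, 163.5]
force: [-0.3, -0.2, -0.3]
grip_width: 11.3
gripper_force: 87.4
```

```bash
python3 - <<'E'
from station import env
import cv2,numpy as np
t=env.get_image("top")[:,:,::-1];s=env.get_image("side")[:,:,::-1]
a=cv2.resize(t[218:298,190:270],(400,400),interpolation=cv2.INTER_CUBIC)
b=cv2.resize(s[240:340,340:440],(400,400),interpolation=cv2.INTER_CUBIC)
cv2.imwrite("pics/d1.png",np.hstack([a,b]))
E
```

```text
(no output)
```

View pics/d1.png

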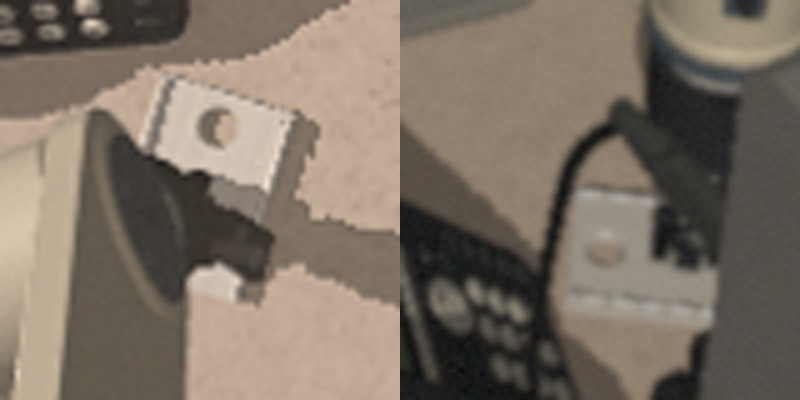

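The picture shows the plate flat in the grip. The hole is at (217,127) in the top part and (206,249) in the side part. The hole-side corners are at about (165,75) and (298,117).

```bash
python3 - <<'E'
from h import *
CR['d']=("top",5,190,218);CR['e']=("side",4,340,240)
np.set_printoptions(suppress=True,precision=2)
for c,u in(('d',(217,127)),('e',(206,249)),('c1',(252,136)),('c3',(502,520))):
    r=least_squares(lambda p:proj(CR[c][0],[p[0],p[1],8])[0]-pix(c,u),[440,140]);print(c,r.x)
for c,u in(('d',(160,75)),('d',(298,114)),('d',(217,127))):
    r=least_squares(lambda p:proj(CR[c][0],[p[0],p[1],12.5])[0]-pix(c,u),[440,140]);print(c,r.x)
a=np.radians(-16.5);print("expected hole if centred",408.5+45*np.cos(a),166.8+45*np.sin(a))
# targets
q=[622.3,-115.6,np.radians(11.8)];print("pin",world(q,[-55,0,15]),"handle",world(q,[-100,0,45]))
for c,u in(('c2',(269,376)),):
    r=least_squares(lambda p:proj('top',[p[0],p[1],28])[0]-pix(c,u),[560,-110]);print("pin top cam",r.x)
r=least_squares(lambda p:proj('side',[p[0],p[1],26])[0]-pix('c3',(289,260)),[560,-110]);print("pin side cam",r.x)
o=env.get_obs();print(o['clock'],o['qpos'],o['tcp_pos'],o['eef_rot'])
E
```

```text
d [452.68 153.53]
e [451.57 154.  ]
c1 [448.57 142.  ]
c3 [447.22 141.25]
d [481.08 185.44]
d [461.   107.55]
d [452.87 152.58]
expected hole if centred 451.64688806906867 154.0193094883235
pin [[ 568.46 -126.85   15.  ]] handle [[ 524.41 -136.05   45.  ]]
pin top cam [ 568.16 -127.09]
pin side cam [ 567.58 -125.97]
3.2 [ 22.02  24.66 124.37  -0.    30.98 -51.5 ] [408.46 166.78  13.67] [-179.99   -0.01  163.52]
```

The hole is where a centred grasp should put it (both cameras agree within 1 mm). Next I'll lift the plate and carry it over the pin.

>>> {"name": "arm_command", "arguments": {"increments": [[0,0,25,0,1],[3,-8,55,0,1],[12,-32,75,0.05,1],[25,-66,80,0.12,1],[38,-100,80,0.18,1],[51,-134,80,0.25,1],[64,-168,80,0.31,1],[77,-203,80,0.37,1],[90,-237,80,0.43,1],[100,-265,80,0.494,1]], "force": 90}}

```text
clock: 4.2
tcp_pos: [509.0, -100.1, 93.6]
eef_rot: [-180.0, 0.0, -168.1]
force: [0.1, 0.1, -1.3]
grip_width: 11.1
gripper_force: 87.6
```

```bash
python3 -c "
from station import env
o=env.get_obs();print(o['clock'],o['qpos'],o['tcp_pos'],o['eef_rot'],o['grip_width'])"
```

```text
4.2 [-1.12837464e+01  2.12481856e+01  1.13067199e+02 -7.42654358e-03
  4.56724145e+01 -1.13202057e+02] [ 509.02263253 -100.06543924   93.6014914 ] [-1.79990309e+02  9.12008126e-03 -1.68076500e+02] 11.11420510925897
```

>>> {"name": "arm_command", "arguments": {"increments": [[4,-10,0,0,1],[9,-22,-6,0,1],[14.5,-35.5,-15,0,1],[14.5,-35.5,-25,0,1],[14.5,-35.5,-33,0,1],[14.5,-35.5,-39,0,1],[14.5,-35.5,-43,0,1],[14.5,-35.5,-44,0,1],[14.5,-35.5,-44,0,1],[14.5,-35.5,-44,0,1]]}}

```text
clock: 5.2
tcp_pos: [523.3, -133.6, 50.0]
eef_rot: [-180.0, 0.0, -168.2]
force: [0.0, -0.2, -2.2]
grip_width: 10.7
gripper_force: 87.8
```

```bash
python3 - <<'E'
from station import env
import cv2,numpy as np
t=env.get_image("top")[:,:,::-1];s=env.get_image("side")[:,:,::-1]
a=cv2.resize(t[160:260,285:385],(400,400),interpolation=cv2.INTER_CUBIC)
b=cv2.resize(s[175:275,275:375],(400,400),interpolation=cv2.INTER_CUBIC)
cv2.imwrite("pics/d2.png",np.hstack([a,b]))
o=env.get_obs();print(o['clock'],o['tcp_pos'],o['eef_rot'],o['force'])
E
```

```text
5.3 [ 523.33906507 -133.71614415   50.00254979] [-1.79983593e+02  3.23480434e-02 -1.68179069e+02] [ 0.04683887 -1.00349183 -1.1494858 ]
```

View pics/d2.png

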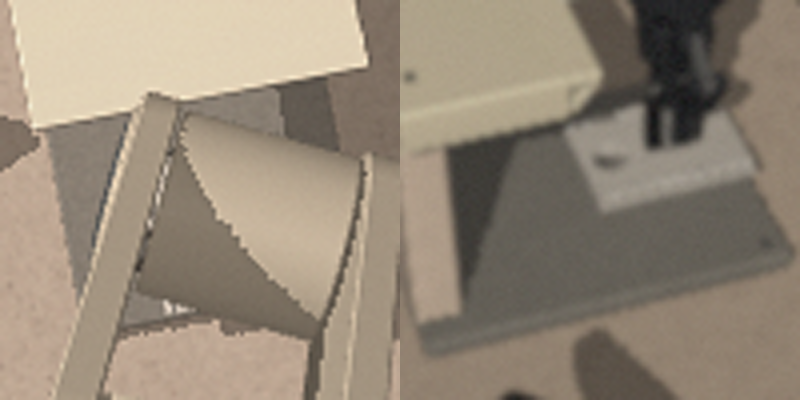

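The side part shows the hole at (209,155), just above the pin. By kinematics it needs about 2 mm more toward -y. I'll shift it and lower.

>>> {"name": "arm_command", "arguments": {"increments": [[0,-2,0,0,1],[0,-2,0,0,1],[0,-2,-4,0,1],[0,-2,-8,0,1],[0,-2,-12,0,1],[0,-2,-15,0,1],[0,-2,-18,0,1],[0,-2,-20,0,1],[0,-2,-20,0,1],[0,-2,-20,0,1]]}}

```text
clock: 6.3
tcp_pos: [523.1, -135.7, 29.6]
eef_rot: [180.0, -0.0, -168.2]
force: [0.4, -0.3, -1.1]
grip_width: 10.7
gripper_force: 87.8
```

>>> {"name": "arm_command", "arguments": {"increments": [[0,0,-1,0,1],[0,0,-1,0,1],[0,0,-1,0,-0.3],[0,0,-1,0,-0.3],[0,0,-1,0,-0.3],[0,0,-1,0,-0.3],[0,0,20,0,-0.3],[-10,0,60,0,-0.3],[-30,0,105,0,-0.3],[-60,0,150,0,-0.3]]}}

```text
clock: 7.3
tcp_pos: [465.5, -135.8, 177.9]
eef_rot: [-180.0, 0.0, -168.2]
force: [0.0, -0.5, 0.9]
grip_width: 55.8
gripper_force: 0.0
```

```bash
python3 - <<'E'
from station import env
import cv2,numpy as np
s=env.get_image("side")[:,:,::-1]
cv2.imwrite("pics/d3.png",cv2.resize(s[140:290,250:430],None,fx=4,fy=4,interpolation=cv2.INTER_CUBIC))
o=env.get_obs();print(o['clock'],o['qpos'],o['tcp_pos'],o['eef_rot'],o['force'])
E
```

```text
7.35 [-1.65221941e+01  1.06898772e+01  1.13485118e+02 -3.35208039e-02
  5.55643440e+01 -1.18336304e+02] [ 463.45937219 -136.08610051  183.48661136] [-179.85187042    0.21625962 -168.16671779] [-3.17082243  0.86217852  4.23132997]
```

View pics/d3.png

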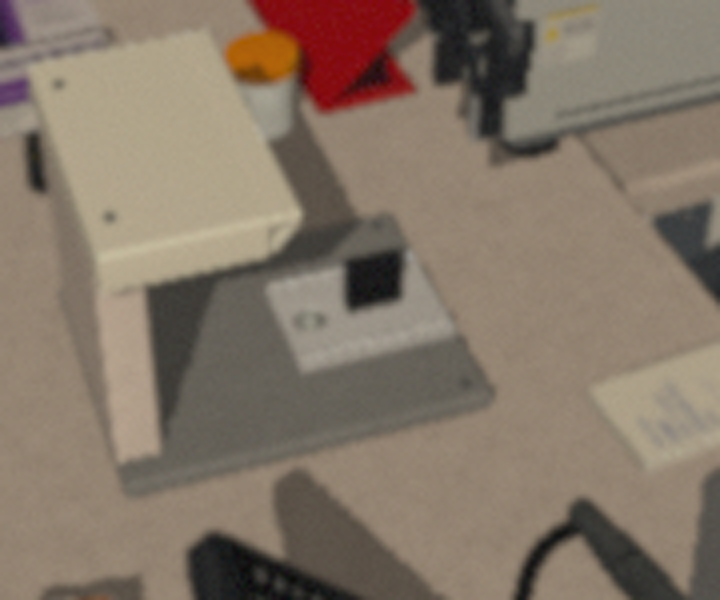

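The plate sits over the pin, with the pin visible in the hole at (309,320). It lies flat and square, with its handle to the front. The moves only offer shifts and yaw, but the rocker needs a tilted tool. I'll get the arm geometry from logged poses to see where joint limits would bring about a tilt.

```bash
python3 - <<'E'
import numpy as np
D=[(184.579,597.125,231.281,20.225,93.587),(408.46,166.78,13.67,24.66,124.37),(509.0226,-100.0654,93.6015,21.248,113.067),(463.459,-136.086,183.4866,10.6899,113.485)]
A=[];b=[]
for x,y,z,a,c in D:
    a,c=np.radians([a,a+c]);r=np.hypot(x,y)
    # unknown: r0,L1,L2,Lp(perp offset),z0
    A+=[[1,np.sin(a),np.sin(c),np.cos(c),0],[0,np.cos(a),np.cos(c),-np.sin(c),1]];b+=[r,z]
s,res,rk,sv=np.linalg.lstsq(np.array(A),np.array(b),rcond=None);print(s,np.array(A)@s-b,sv)
r0,L1,L2,Lp,z0=s
# poses with tool vertical and j5=154 -> j2+j3=26
for j3 in(5,20,40,60,78):
    a=np.radians(26-j3);c=np.radians(26)
    print(26-j3,j3,r0+L1*np.sin(a)+L2*np.sin(c)+Lp*np.cos(c),L1*np.cos(a)+L2*np.cos(c)-Lp*np.sin(c)+z0)
for z in(231,400,600): # far reach at j3=3.4
    for a in range(0,90,2):
        a=np.radians(a);c=a+np.radians(3.4)
        if abs(z0+L1*np.cos(a)+L2*np.cos(c)-Lp*np.sin(c)-z)<12: print("far",z,r0+L1*np.sin(a)+L2*np.sin(c)+Lp*np.cos(c),np.degrees(a))
E
```

```text
[  2.53688381 559.98291421 494.15168657  57.49466005 -41.90386804] [-0.00049957  0.16305746 -0.03024193  0.04842706  0.11729256  0.05653497
 -0.08655106 -0.26801948] [3.44548688 2.8102951  0.33907322 0.31975214 0.11683101]
21 5 471.5145122364965 899.8218136269841
6 20 329.3687369692553 933.9479949616243
-14 40 135.36245538174816 920.3817541931949
-34 60 -42.303888200136704 841.2796016166576
-52 78 -170.4379747424707 721.7926328674625
far 231 1018.7309680732108 70.0
far 400 955.0878939291755 59.99999999999999
far 600 840.7446937223862 48.00000000000001
```

>>> {"name": "arm_command", "arguments": {"increments": [[-5,2,40,0,-0.3],[-12,4,84,0,-0.3],[-20,6,128,0,-0.3],[-28,8,172,0,-0.3],[-36,11,216,0,-0.3],[-46,14,260,0,-0.3],[-56,17,304,0,-0.3],[-66,20,348,0,-0.3],[-76,23,392,0,-0.3],[-86,26,436,0,1]]}}

```text
clock: 8.35
tcp_pos: [378.4, -109.4, 614.1]
eef_rot: [-180.0, 0.0, -168.2]
force: [1.4, 0.1, -0.1]
grip_width: 42.1
gripper_force: 0.0
```

>>> {"name": "arm_command", "arguments": {"increments": [[-7,2,40,0,1],[-14,4,80,0,1],[-21,6,120,0,1],[-28,8,160,0,1],[-35,10,200,0,1],[-42,12,240,0,1],[-49,14,275,0,1],[-56,16,305,0,1],[-63,18,330,0,1],[-63,18,350,0,1]]}}

```text
clock: 9.35
tcp_pos: [315.3, -91.4, 940.7]
eef_rot: [-179.4, 1.1, -168.2]
force: [0.3, 0.6, -0.6]
grip_width: 0.1
gripper_force: 0.0
```

```bash
python3 -c "
from station import env
o=env.get_obs();print(o['clock'],o['qpos'],o['tcp_pos'],o['eef_rot'],o['grip_width'])"
```

```text
9.35 [-1.64305426e+01  6.13690926e+00  1.86007521e+01 -1.27710220e-04
  1.54005054e+02 -1.18242259e+02] [315.25084545 -91.4024913  940.68645917] [-179.40493092    1.1075655  -168.1826468 ] 0.13093526011758772
```

The arm clamps joint 5 and starts tilting outward (1.25° so far), giving priority to position. I'll continue up and inward to build up about 30°.

>>> {"name": "arm_command", "arguments": {"increments": [[-20,6,12,0,1],[-45,13,24,0,1],[-70,20,36,0,1],[-95,27,48,0,1],[-120,35,60,0,1],[-145,42,72,0,1],[-170,50,84,0,1],[-195,57,95,0,1],[-215,63,104,0,1],[-225,66,108,0,1]]}}

```text
clock: 10.35
tcp_pos: [129.1, -36.7, 937.7]
eef_rot: [-178.5, 2.7, -168.1]
force: [0.7, -0.5, -0.7]
grip_width: -0.2
gripper_force: 0.0
```

```bash
python3 -c "
from station import env
o=env.get_obs();print(o['clock'],o['qpos'],o['tcp_pos'],o['eef_rot'],o['grip_width'])"
```

```text
10.35 [-1.64842815e+01 -1.32318513e+01  3.60679012e+01 -1.49087139e-02
  1.54078026e+02 -1.18314834e+02] [129.06554727 -36.66880166 937.66767193] [-178.53010048    2.71366483 -168.14821475] -0.15255720347304774
```

>>> {"name": "arm_command", "arguments": {"increments": [[0,0,-20,0,1],[0,0,-40,0,1],[0,0,-60,0,1],[0,0,-80,0,1],[0,0,-80,0,1],[0,0,-80,0,1],[0,0,-80,0,1],[0,0,-80,0,1],[0,0,-80,0,1],[0,0,-80,0,1]]}}

```text
clock: 11.35
tcp_pos: [130.7, -37.2, 858.1]
eef_rot: [-178.5, 2.7, -168.1]
force: [1.1, -0.2, -0.9]
grip_width: 0.0
gripper_force: 0.0
```

```bash
python3 -c "
from station import env
o=env.get_obs();print(o['clock'],o['qpos'],o['tcp_pos'],o['eef_rot'],o['grip_width'])"
```

```text
11.35 [-1.64885337e+01 -2.13865452e+01  5.53400119e+01 -9.87454479e-03
  1.42963873e+02 -1.18312384e+02] [130.69661829 -37.15842248 858.12160318] [-178.53200665    2.71098392 -168.1494547 ] 0.0335818834743685
```

The tilt is kept after leaving the limit, so it can build up. I'll push farther beyond reach this time.

>>> {"name": "arm_command", "arguments": {"increments": [[0,0,40,0,1],[0,0,80,0,1],[0,0,130,0,1],[0,0,180,0,1],[0,0,230,0,1],[0,0,280,0,1],[0,0,330,0,1],[0,0,380,0,1],[0,0,430,0,1],[0,0,480,0,1]]}}

```text
clock: 12.35
tcp_pos: [168.2, -47.9, 956.1]
eef_rot: [-177.5, 4.6, -168.1]
force: [0.5, -0.1, -0.4]
grip_width: -0.1
gripper_force: 0.0
```

```bash
python3 -c "
from station import env
o=env.get_obs();print(o['clock'],o['qpos'],o['tcp_pos'],o['eef_rot'],o['grip_width'])"
```

```text
12.35 [-1.63485423e+01 -8.68391717e+00  2.93663664e+01 -4.27958451e-02
  1.54067536e+02 -1.18200002e+02] [168.21400646 -47.89740894 956.10711856] [-177.50034242    4.61824483 -168.08707343] -0.10724030017757592
```

>>> {"name": "arm_command", "arguments": {"increments": [[0,0,60,-0.14,1],[0,0,120,-0.28,1],[0,0,180,-0.42,1],[0,0,300,-0.56,1],[0,0,300,-0.56,1],[0,0,300,-0.56,1],[0,0,300,-0.56,1],[0,0,300,-0.56,1],[0,0,300,-0.56,1],[0,0,300,-0.56,1]]}}

```text
clock: 13.35
tcp_pos: [191.1, -70.3, 967.0]
eef_rot: [-177.5, 6.8, 159.9]
force: [0.4, -0.0, 0.4]
grip_width: -0.5
gripper_force: 0.0
```

```bash
cat >> h.py <<'E'
from scipy.spatial.transform import Rotation as R
def st():
    o=env.get_obs();r=R.from_euler('xyz',o['eef_rot'],degrees=True).as_matrix();z=r[:,2];y=r[:,1]
    print(o['clock'],'q',np.round(o['qpos'],1),'tcp',np.round(o['tcp_pos'],1),'tilt %.1f az %.1f yaxis az %.1f el %.1f'%(np.degrees(np.arccos(-z[2])),np.degrees(np.arctan2(z[1],z[0])),np.degrees(np.arctan2(y[1],y[0])),np.degrees(np.arcsin(y[2]))),'F',np.round(o['force'],1))
E
python3 -c "
from h import *
st()"
```

```text
13.35 q [-15.4  -5.5  24.7  -7.1 154.1 -91.8] tcp [191.1 -70.3 967. ] tilt 7.2 az -40.8 yaxis az 69.6 el -2.5 F [ 0.4 -0.   0.4]
```

Each call past the limit adds about 2° of tilt, and time allows it. I'll continue.

>>> {"name": "arm_command", "arguments": {"increments": [[-5,10,60,0,1],[-10,15,120,0,1],[-20,20,200,0,1],[-20,20,300,0,1],[-20,20,300,0,1],[-20,20,300,0,1],[-20,20,300,0,1],[-20,20,300,0,1],[-20,20,300,0,1],[-20,20,300,0,1]]}}

```text
clock: 14.35
tcp_pos: [193.0, -72.9, 977.0]
eef_rot: [-177.4, 8.8, 160.0]
force: [-0.0, -0.1, 0.2]
grip_width: -0.2
gripper_force: 0.0
```

>>> {"name": "arm_command", "arguments": {"increments": [[-5,1,60,0,1],[-15,4,120,0,1],[-30,9,200,0,1],[-60,18,300,0,1],[-60,18,300,0,1],[-60,18,300,0,1],[-60,18,300,0,1],[-60,18,300,0,1],[-60,18,300,0,1],[-60,18,300,0,1]]}}

```text
clock: 15.35
tcp_pos: [167.4, -80.4, 985.2]
eef_rot: [-177.1, 10.9, 160.1]
force: [-0.6, -0.7, 1.1]
grip_width: -0.0
gripper_force: 0.0
```

```bash
python3 -c "
from h import *
st()"
```

```text
15.35 q [-21.4  -6.4  21.3  -5.9 154.1 -96.8] tcp [167.4 -80.4 985.2] tilt 11.2 az -34.7 yaxis az 69.6 el -2.8 F [-0.6 -0.7  1.1]
```

>>> {"name": "arm_command", "arguments": {"increments": [[0,2,60,0,1],[-5,8,120,0,1],[-10,14,200,0,1],[-20,20,300,0,1],[-20,20,300,0,1],[-20,20,300,0,1],[-20,20,300,0,1],[-20,20,300,0,1],[-20,20,300,0,1],[-20,20,300,0,1]]}}

```text
clock: 16.35
tcp_pos: [171.7, -83.5, 995.0]
eef_rot: [-176.9, 12.9, 160.2]
force: [0.5, 0.3, -0.2]
grip_width: -0.1
gripper_force: 0.0
```

>>> {"name": "arm_command", "arguments": {"increments": [[0,2,60,0,1],[-5,8,120,0,1],[-10,10,200,0,1],[-20,10,300,0,1],[-20,10,300,0,1],[-20,10,300,0,1],[-20,10,300,0,1],[-20,10,300,0,1],[-20,10,300,0,1],[-20,10,300,0,1]]}}

```text
clock: 17.35
tcp_pos: [172.9, -90.6, 1004.3]
eef_rot: [-176.6, 14.8, 160.3]
force: [0.8, -0.2, 0.4]
grip_width: 0.2
gripper_force: 0.0
```

>>> {"name": "arm_command", "arguments": {"increments": [[0,2,60,0,1],[-5,8,120,0,1],[-10,10,200,0,1],[-20,10,300,0,1],[-20,10,300,0,1],[-20,10,300,0,1],[-20,10,300,0,1],[-20,10,300,0,1],[-20,10,300,0,1],[-20,10,300,0,1]]}}

```text
clock: 18.35
tcp_pos: [172.0, -94.8, 1012.8]
eef_rot: [-176.2, 16.7, 160.5]
force: [0.2, -0.1, 0.6]
grip_width: -0.3
gripper_force: 0.0
```

```bash
python3 -c "
from h import *
st()"
```

```text
18.35 q [ -25.9   -3.8   12.7   -4.4  154.1 -100.1] tcp [ 172.   -94.8 1012.8] tilt 17.1 az -32.5 yaxis az 69.4 el -3.6 F [ 0.2 -0.1  0.6]
```

>>> {"name": "arm_command", "arguments": {"increments": [[-3,25,40,0,1],[-6,50,80,0,1],[-10,80,120,0,1],[-15,110,200,0,1],[-20,130,300,0,1],[-20,130,300,0,1],[-20,130,300,0,1],[-20,130,300,0,1],[-20,130,300,0,1],[-20,130,300,0,1]]}}

```text
clock: 19.35
tcp_pos: [187.1, -23.8, 1015.3]
eef_rot: [-176.4, 18.7, 160.6]
force: [-0.1, 0.4, -0.9]
grip_width: -0.1
gripper_force: 0.0
```

```bash
python3 -c "
from h import *
st()"
```

```text
19.35 q [ 18.9  -4.1  13.2 -34.4 154.1 -84.3] tcp [ 187.1  -23.8 1015.3] tilt 19.0 az -30.4 yaxis az 69.5 el -3.4 F [-0.1  0.4 -0.9]
```

>>> {"name": "arm_command", "arguments": {"increments": [[-5,0,50,0,1],[-10,0,100,0,1],[-20,0,200,0,1],[-30,0,300,0,1],[-30,0,300,0,1],[-30,0,300,0,1],[-30,0,300,0,1],[-30,0,300,0,1],[-30,0,300,0,1],[-30,0,300,0,1]]}}

```text
clock: 20.35
tcp_pos: [182.6, -48.9, 1026.6]
eef_rot: [-176.4, 20.6, 160.7]
force: [-0.2, -0.2, -0.1]
grip_width: 0.1
gripper_force: 0.0
```

>>> {"name": "arm_command", "arguments": {"increments": [[-5,0,50,0,1],[-10,0,100,0,1],[-20,0,200,0,1],[-30,0,300,0,1],[-30,0,300,0,1],[-30,0,300,0,1],[-30,0,300,0,1],[-30,0,300,0,1],[-30,0,300,0,1],[-30,0,300,0,1]]}}

```text
clock: 21.35
tcp_pos: [173.4, -64.1, 1034.9]
eef_rot: [-176.2, 22.4, 160.8]
force: [0.1, 0.7, 0.0]
grip_width: -0.4
gripper_force: 0.0
```

```bash
python3 -c "
from h import *
st()"
```

```text
21.35 q [ -1.2  -3.2   6.7 -24.5 154.1 -95.4] tcp [ 173.4  -64.1 1034.9] tilt 22.8 az -29.1 yaxis az 69.4 el -3.5 F [0.1 0.7 0. ]
```

>>> {"name": "arm_command", "arguments": {"increments": [[-5,10,50,0,1],[-15,15,100,0,1],[-30,15,200,0,1],[-40,15,300,0,1],[-40,15,300,0,1],[-40,15,300,0,1],[-40,15,300,0,1],[-40,15,300,0,1],[-40,15,300,0,1],[-40,15,300,0,1]]}}

```text
clock: 22.35
tcp_pos: [160.0, -62.2, 1041.9]
eef_rot: [-175.9, 24.3, 161.0]
force: [-0.0, -0.4, -0.1]
grip_width: 0.3
gripper_force: 0.0
```

>>> {"name": "arm_command", "arguments": {"increments": [[-5,10,50,0,1],[-15,15,100,0,1],[-30,15,200,0,1],[-40,15,300,0,1],[-40,15,300,0,1],[-40,15,300,0,1],[-40,15,300,0,1],[-40,15,300,0,1],[-40,15,300,0,1],[-40,15,300,0,1]]}}

```text
clock: 23.35
tcp_pos: [141.4, -61.7, 1047.8]
eef_rot: [-175.7, 25.7, 160.9]
force: [-0.6, -0.2, -0.3]
grip_width: 0.1
gripper_force: 0.0
```

```bash
python3 -c "
from h import *
st()"
```

```text
23.35 q [  44.1   -3.9    3.4  -74.2  154.1 -100.1] tcp [ 141.4  -61.7 1047.8] tilt 26.1 az -29.0 yaxis az 69.0 el -3.9 F [-0.6 -0.2 -0.3]
```

Tilt is 26°. One more push, shifted sideways to relieve joint 4.

>>> {"name": "arm_command", "arguments": {"increments": [[0,-10,30,0,1],[0,-20,80,0,1],[-5,-30,150,0,1],[-10,-40,300,0,1],[-20,-40,300,0,1],[-20,-40,300,0,1],[-20,-40,300,0,1],[-20,-40,300,0,1],[-20,-40,300,0,1],[-20,-40,300,0,1]]}}

```text
clock: 24.35
tcp_pos: [116.8, -88.0, 1049.4]
eef_rot: [-175.5, 26.4, 161.2]
force: [0.6, -0.3, 0.5]
grip_width: 0.0
gripper_force: 0.0
```

```bash
python3 -c "
from h import *
st()"
```

```text
24.35 q [  40.4   -6.     3.4  -74.2  154.1 -104.5] tcp [ 116.8  -88.  1049.4] tilt 26.7 az -28.9 yaxis az 69.2 el -4.0 F [ 0.6 -0.3  0.5]
```

>>> {"name": "arm_command", "arguments": {"increments": [[20,-3,-20,0,1],[45,-5,-50,0,1],[70,-8,-85,0,1],[95,-10,-125,0,1],[115,-12,-165,0,1],[135,-14,-207,0,1],[155,-16,-250,0,1],[175,-18,-293,0.03,1],[195,-20,-336,0.08,1],[215,-22,-379,0.14,1]]}}

```text
clock: 25.35
tcp_pos: [197.9, -153.6, 843.9]
eef_rot: [-176.8, 30.4, 169.7]
force: [0.3, -1.2, 0.1]
grip_width: 0.2
gripper_force: 0.0
```

```bash
python3 -c "
from h import *
st()"
```

```text
25.35 q [107.5 -41.5  67.3 -74.2 154.1 -39.8] tcp [ 197.9 -153.6  843.9] tilt 30.5 az -16.6 yaxis az 78.1 el -2.7 F [ 0.3 -1.2  0.1]
```

The arm passed overhead and swung joint 1 to 107°, though the tilt has grown to 30.5°, which helps. I'll carry the wrist back across the axis along the arm plane into the normal branch, then swing back.

>>> {"name": "arm_command", "arguments": {"increments": [[-11,35,-5,0,1],[-22,70,-10,0,1],[-33,105,-20,0,1],[-44,140,-30,0,1],[-55,175,-45,0,1],[-66,210,-60,0,1],[-77,245,-75,0,1],[-88,280,-90,0,1],[-99,315,-105,0,1],[-110,350,-115,0,1]]}}

```text
clock: 26.35
tcp_pos: [86.7, 198.0, 728.7]
eef_rot: [-176.8, 30.4, 169.6]
force: [-0.0, 0.5, 0.3]
grip_width: -0.3
gripper_force: 0.0
```

```bash
python3 -c "
from h import *
st()"
```

```text
26.35 q [107.5 -20.2  80.2 -34.8 132.8   7.6] tcp [ 86.7 198.  728.7] tilt 30.5 az -16.8 yaxis az 77.9 el -2.8 F [-0.   0.5  0.3]
```

>>> {"name": "arm_command", "arguments": {"increments": [[40,8,-10,0,1],[80,14,-20,0,1],[120,20,-30,0,1],[160,22,-45,0,1],[200,15,-60,0,1],[235,-8,-75,0,1],[270,-36,-90,0,1],[300,-68,-105,0,1],[330,-103,-120,0.05,1],[355,-140,-135,0.1,1]]}}

```text
clock: 27.35
tcp_pos: [435.6, 67.2, 597.8]
eef_rot: [-176.9, 30.2, 174.8]
force: [0.7, 1.2, -0.2]
grip_width: 0.1
gripper_force: 0.0
```

```bash
python3 -c "
from h import *
st()"
```

```text
27.35 q [ 20.6 -21.5  96.5 -15.8  79.  -63.9] tcp [435.6  67.2 597.8] tilt 30.3 az -11.5 yaxis az 83.2 el -2.7 F [ 0.7  1.2 -0.2]
```

>>> {"name": "arm_command", "arguments": {"increments": [[6,-20,-38,0.05,1],[12,-40,-76,0.1,1],[18,-60,-115,0.15,1],[24,-80,-155,0.2,1],[30,-100,-195,0.25,1],[36,-120,-235,0.29,1],[42,-140,-270,0.33,1],[48,-160,-305,0.37,1],[54,-175,-335,0.37,1],[54,-175,-345,0.37,1]]}}

```text
clock: 28.35
tcp_pos: [487.3, -107.5, 250.3]
eef_rot: [-177.1, 29.9, -164.4]
force: [0.0, 0.4, 0.4]
grip_width: 0.3
gripper_force: 0.0
```

```bash
python3 -c "
from h import *
st()
o=env.get_obs()
c=np.linalg.inv(np.array([[np.cos(.206),-np.sin(.206)],[np.sin(.206),np.cos(.206)]]))
print('viewer xy',c@(o['tcp_pos'][:2]-[622.3,-115.6]))"
```

```text
28.35 q [ -23.5   -4.1  126.4   28.5   35.3 -148.5] tcp [ 487.3 -107.5  250.3] tilt 30.1 az 9.8 yaxis az 104.2 el -2.5 F [0.  0.4 0.4]
viewer xy [-130.48546869   35.52741801]
```

>>> {"name": "arm_command", "arguments": {"increments": [[6,0,-30,0,1],[14,0,-60,0,1],[24,1,-90,0,1],[31,1,-110,0,1],[36,2,-117,0,1],[48,4,-117,0,1],[62,7,-117,0,1],[75,9,-117,0,1],[85,11,-117,0,1],[85,11,-117,0,1]]}}

```text
clock: 29.35
tcp_pos: [575.0, -94.8, 137.8]
eef_rot: [-176.9, 30.3, -164.1]
force: [-0.1, -0.5, -0.0]
grip_width: 0.2
gripper_force: 0.0
```

```bash
cat >> h.py <<'E'
def vp():
    st();o=env.get_obs();a=.206;d=o['tcp_pos'][:2]-[622.3,-115.6]
    print('viewer',np.round([np.cos(a)*d[0]+np.sin(a)*d[1],-np.sin(a)*d[0]+np.cos(a)*d[1],o['tcp_pos'][2]],1))
E
python3 - <<'E'
from h import *
vp()
s=env.get_image("side")[:,:,::-1]
cv2.imwrite("pics/d4.png",cv2.resize(s[130:260,240:400],None,fx=4.5,fy=4.5,interpolation=cv2.INTER_CUBIC))
E
```

```text
29.35 q [ -17.3   14.4  124.4   45.3   18.9 -162.8] tcp [575.  -94.8 137.8] tilt 30.4 az 9.7 yaxis az 104.4 el -2.7 F [-0.1 -0.5 -0. ]
viewer [-42.   30.1 137.8]
```

View pics/d4.png

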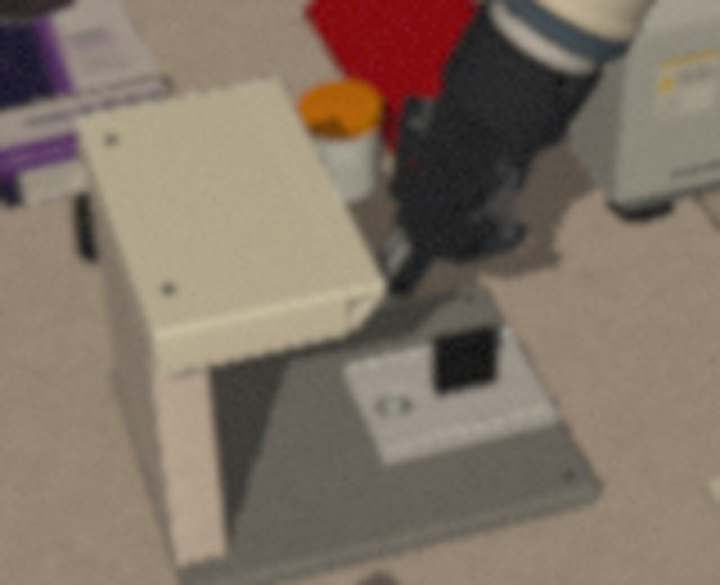

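The side view shows the closed fingers in front of the lip at about (400,280), with the plate still seated. I'll lower a little and move in under the rocker.

>>> {"name": "arm_command", "arguments": {"increments": [[0,0,-3,-0.02,1],[0,0,-6,-0.04,1],[0,0,-6,-0.04,1],[5,1,-6,-0.04,1],[10,2,-6,-0.04,1],[15,3,-6,-0.04,1],[20,3,-6,-0.04,1],[25,4,-6,-0.04,1],[25,4,-6,-0.04,1],[25,4,-6,-0.04,1]]}}

```text
clock: 30.4
tcp_pos: [598.7, -91.3, 131.0]
eef_rot: [-176.9, 30.2, -166.4]
force: [0.2, -0.3, -0.2]
grip_width: -0.1
gripper_force: 0.0
```

```bash
python3 -c "
from h import *
vp()"
```

```text
30.4 q [ -15.1   16.6  122.5   42.2   16.7 -156. ] tcp [598.7 -91.3 131. ] tilt 30.3 az 7.4 yaxis az 102.0 el -2.7 F [ 0.2 -0.3 -0.2]
viewer [-18.1  28.6 131. ]
```

>>> {"name": "arm_command", "arguments": {"increments": [[3,0.5,0,0,1],[5.5,1,0,0,1],[5.5,1,1,0,1],[5.5,1,3,0,1],[5.5,1,5,0,1],[5.5,1,7,0,1],[5.5,1,9,0,1],[5.5,1,11,0,1],[5.5,1,13,0,1],[5.5,1,14,0,1]]}}

```text
clock: 31.4
tcp_pos: [602.8, -89.6, 144.3]
eef_rot: [-177.0, 30.1, -166.4]
force: [-4.4, 2.9, -5.7]
grip_width: -0.1
gripper_force: 3.4
```

```bash
python3 -c "
from h import *
vp()"
```

```text
31.4 q [ -14.8   15.5  121.5   37.4   18.4 -150.7] tcp [602.8 -89.6 144.3] tilt 30.2 az 7.6 yaxis az 102.1 el -2.6 F [-4.4  2.9 -5.7]
viewer [-13.7  29.4 144.3]
```

Contact: the rocker is resisting with about 6 N. I'll continue up.

>>> {"name": "arm_command", "arguments": {"increments": [[0,0,1,0,1],[0,0,2,0,1],[0,0,3,0,1],[0,0,4,0,1],[0,0,5,0,1],[0,0,6,0,1],[0,0,6.5,0,1],[0,0,7,0,1],[0,0,7,0,1],[0,0,7,0,1]]}}

```text
clock: 32.4
tcp_pos: [601.2, -89.7, 150.2]
eef_rot: [-177.1, 29.9, -166.5]
force: [-14.4, -1.2, -3.1]
grip_width: 0.3
gripper_force: 7.3
```

```bash
python3 -c "
from h import *
vp()"
```

```text
32.4 q [ -14.8   14.8  121.3   35.6   19.2 -148.9] tcp [601.2 -89.7 150.2] tilt 30.1 az 7.7 yaxis az 102.1 el -2.5 F [-14.4  -1.2  -3.1]
viewer [-15.4  29.6 150.2]
```

```bash
python3 -c "
from h import *
for i in range(1):
    o=env.get_obs();print(o['force'],o['moment'],o['effort'])
env.get_image('side')
o=env.get_obs();print(o['force'],o['moment'],o['tcp_pos'])
r=R.from_euler('xyz',o['eef_rot'],degrees=True).as_matrix()
F=o['force'];M=o['moment'];p=np.cross(F,M)/(F@F)*1000;print('nearest pt of line rel ref',p,'dir',F/np.linalg.norm(F),'tool z',r[:,2])
"
```

```text
[-14.36949194  -1.23046279  -3.08080316] [-0.2054115   2.67605831  0.00295704] [ 1.96704090e+00 -5.02588212e+01 -3.80498672e+01  2.02484854e+00
 -4.88884270e+00  4.25829876e-04]
[-14.22276367  -0.83840719  -4.08625955] [-0.27443695  2.6750294   0.00956601] [601.18835271 -89.71992694 150.17538157]
nearest pt of line rel ref [  49.71992813    5.72393035 -174.23116748] dir [-0.9595804  -0.0565656  -0.27569147] tool z [ 0.49629502  0.06691181 -0.86557152]
```

The force line meets the tool axis near the tip, and the force is mostly horizontal. So the tip probably slid onto the rocker's front edge. I'll lower, go 4 mm deeper, and lift again.

>>> {"name": "arm_command", "arguments": {"increments": [[-2,0,-4,0,1],[-2,0,-9,0,1],[-2,0,-14,0,1],[-1,-1,-18,0,1],[0,-2,-18,0,1],[2,-3,-18,0,1],[4,-4,-18,0,1],[5,-4,-18,0,1],[5,-4,-18,0,1],[5,-4,-17,0,1]]}}

```text
clock: 33.45
tcp_pos: [607.9, -94.2, 134.0]
eef_rot: [-177.0, 30.1, -166.5]
force: [-2.8, -0.3, -5.3]
grip_width: 0.0
gripper_force: 2.9
```

```bash
python3 -c "
from h import *
vp()"
```

```text
33.45 q [ -15.1   17.   121.1   40.    17.6 -153.7] tcp [607.9 -94.2 134. ] tilt 30.2 az 7.5 yaxis az 102.0 el -2.6 F [-2.8 -0.3 -5.3]
viewer [ -9.7  23.9 134. ]
```

The sloped finger face meets the rocker's front edge, so lifting works as a wedge. Contact this low means the rocker has already risen. I'll lift to its stop now.

>>> {"name": "arm_command", "arguments": {"increments": [[0,0,1,0,1],[0,0,2,0,1],[0,0,3,0,1],[0,0,4,0,1],[0,0,5,0,1],[0,0,6,0,1],[0,0,6,0,1],[0,0,6,0,1],[0,0,6,0,1],[0,0,6,0,1]]}}

```text
clock: 34.45
tcp_pos: [607.2, -93.5, 139.4]
eef_rot: [-177.1, 30.0, -166.5]
force: [-6.3, 0.7, -9.8]
grip_width: -0.1
gripper_force: 5.0
```

```bash
python3 -c "
from h import *
vp()
o=env.get_obs();F=o['force'];M=o['moment'];p=np.cross(F,M)/(F@F)*1000;print(p,F/np.linalg.norm(F))
cv2.imwrite('pics/d5.png',cv2.resize(env.get_image('side')[130:230,250:350,::-1],None,fx=5.5,fy=5.5,interpolation=cv2.INTER_CUBIC))"
```

```text
34.45 q [ -15.1   16.4  121.    38.3   18.3 -152. ] tcp [607.2 -93.5 139.4] tilt 30.1 az 7.7 yaxis az 102.1 el -2.5 F [-6.3  0.7 -9.8]
viewer [-10.3  24.7 139.4]
[140.39476772   7.77770666 -89.67474414] [-0.53967797  0.05905952 -0.83979739]
```

>>> {"name": "arm_command", "arguments": {"increments": [[0,0,1,0,1],[0,0,2,0,1],[0,0,3,0,1],[0,0,4,0,1],[0,0,5,0,1],[0,0,6,0,1],[0,0,7,0,1],[0,0,7,0,1],[0,0,7,0,1],[0,0,7,0,1]]}}

```text
clock: 35.5
tcp_pos: [604.7, -92.8, 144.1]
eef_rot: [-177.2, 29.7, -166.5]
force: [-9.0, 0.1, -17.5]
grip_width: 0.3
gripper_force: 8.2
```

```bash
python3 -c "
from h import *
vp()
o=env.get_obs();F=o['force'];M=o['moment'];p=np.cross(F,M)/(F@F)*1000;print(p,F/np.linalg.norm(F))"
```

```text
35.5 q [ -15.1   15.7  120.9   36.5   19.1 -150.1] tcp [604.7 -92.8 144.1] tilt 29.8 az 7.9 yaxis az 102.1 el -2.4 F [ -9.    0.1 -17.5]
viewer [-12.5  25.9 144.1]
[137.63433703   9.97042994 -70.67521887] [-0.45706145  0.00473583 -0.88942251]
```

The force is well above the rocker's stiffness, and its line has moved to the inner side of the finger, so the rocker is at its stop. I'll give it a small final push, then withdraw down and out.

>>> {"name": "arm_command", "arguments": {"increments": [[1,0,1,0,1],[2,0,2,0,1],[2,0,3,0,1],[2,0,3,0,1],[2,0,3,0,1],[2,0,3,0,1],[0,0,0,0,1],[-1,0,-5,0,1],[-2,0,-10,0,1],[-3,0,-13,0,1]]}}

```text
clock: 36.5
tcp_pos: [607.4, -95.0, 135.9]
eef_rot: [-176.8, 30.3, -166.4]
force: [-0.8, 0.2, 0.4]
grip_width: 0.2
gripper_force: 0.0
```

```bash
python3 -c "
from h import *
vp()"
```

```text
36.5 q [ -15.2   16.7  121.3   40.4   17.4 -154.2] tcp [607.4 -95.  135.9] tilt 30.5 az 7.2 yaxis az 101.9 el -2.8 F [-0.8  0.2  0.4]
viewer [-10.3  23.2 135.9]
```

>>> {"name": "arm_command", "arguments": {"increments": [[-4,-1,0,0,1],[-10,-2,0,0,1],[-20,-4,0,0,1],[-34,-7,0,0,1],[-50,-10,0,0,1],[-66,-14,0,0,1],[-84,-17,5,0,1],[-102,-21,20,0,1],[-115,-24,40,0,1],[-120,-25,60,0,1]]}}

```text
clock: 37.5
tcp_pos: [484.8, -119.8, 195.8]
eef_rot: [-176.9, 30.2, -166.5]
force: [-0.0, -0.2, 0.1]
grip_width: 0.1
gripper_force: 0.0
```

```bash
python3 - <<'E'
from h import *
vp()
s=env.get_image("side")[:,:,::-1]
cv2.imwrite("pics/d6.png",cv2.resize(s[130:260,240:400],None,fx=4.5,fy=4.5,interpolation=cv2.INTER_CUBIC))
a=cv2.imread("pics/side0.png")
for n,(u,v) in dict(stage_lit=(310,245),under=(290,225),desk=(380,220),rearstage=(285,240)).items():
    print(n,a[v-2:v+3,u-2:u+3].mean((0,1)),s[v-2:v+3,u-2:u+3].mean((0,1)))
E
```

```text
37.5 q [ -24.6    1.1  130.2   36.2   26.9 -156.7] tcp [ 484.8 -119.8  195.8] tilt 30.3 az 7.3 yaxis az 101.9 el -2.7 F [-0.  -0.2  0.1]
viewer [-135.5   24.1  195.8]
stage_lit [86.8  95.4  99.76] [ 88.2   96.68 101.24]
under [59.08 64.36 67.88] [59.68 65.   68.36]
desk [112.76 130.24 146.2 ] [113.6  130.92 147.2 ]
rearstage [136.56 155.88 174.16] [137.88 157.08 175.96]
```

View pics/d6.png

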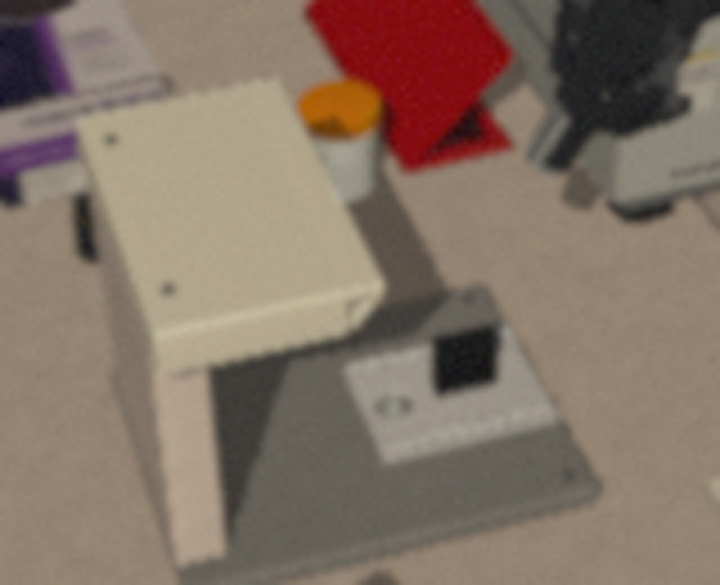

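The plate is still seated and nothing around it has moved. The light isn't rendered in the picture, so I'll use spare time to confirm the stop with a second push nearer the left end.

>>> {"name": "arm_command", "arguments": {"increments": [[2,3,-30,0,1],[10,8,-55,0,1],[25,13,-62,0,1],[42,19,-62,0,1],[60,25,-62,0,1],[78,30,-62,0,1],[95,34,-62,0,1],[108,37,-62,0,1],[119,39,-62,0,1],[119,39,-62,0,1]]}}

```text
clock: 38.55
tcp_pos: [606.8, -80.5, 133.6]
eef_rot: [-176.8, 30.3, -166.4]
force: [0.6, 0.2, 0.0]
grip_width: -0.1
gripper_force: 0.0
```

>>> {"name": "arm_command", "arguments": {"increments": [[0,0,2,0,1],[0,0,4,0,1],[0,0,6,0,1],[0,0,8,0,1],[0,0,9,0,1],[0,0,10,0,1],[0,0,11,0,1],[0,0,12,0,1],[0,0,12,0,1],[0,0,12,0,1]]}}

```text
clock: 39.55
tcp_pos: [603.5, -79.9, 143.6]
eef_rot: [-177.0, 30.0, -166.5]
force: [-6.3, -1.1, -10.6]
grip_width: 0.2
gripper_force: 5.2
```

```bash
python3 -c "
from h import *
vp()
o=env.get_obs();F=o['force'];M=o['moment'];p=np.cross(F,M)/(F@F)*1000;print(p,F/np.linalg.norm(F))"
```

```text
39.55 q [ -13.5   15.4  121.6   36.3   17.8 -148.6] tcp [603.5 -79.9 143.6] tilt 30.2 az 7.6 yaxis az 102.0 el -2.6 F [ -6.3  -1.1 -10.6]
viewer [-11.1  38.8 143.6]
[137.63044675  15.90381665 -83.02540098] [-0.50660178 -0.09148276 -0.85731298]
```

The torque on the rocker is now over three times its stiffness with no further travel, and the inner edge is loaded. That means it's at its upper stop. I'll withdraw.

>>> {"name": "arm_command", "arguments": {"increments": [[0,0,-5,0,1],[-1,0,-10,0,1],[-6,-1,-12,0,1],[-16,-3,-12,0,1],[-30,-6,-12,0,1],[-48,-10,-12,0,1],[-68,-14,-8,0,1],[-88,-18,5,0,1],[-105,-22,25,0,1],[-115,-24,45,0,1]]}}

```text
clock: 40.55
tcp_pos: [489.5, -105.0, 191.1]
eef_rot: [-176.8, 30.2, -166.5]
force: [-0.5, 0.2, 0.8]
grip_width: -0.0
gripper_force: 0.0
```

>>> {"name": "arm_command", "arguments": {"increments": [[-5,0,15,0,1],[-10,0,30,0,1],[-10,0,40,0,1],[-10,0,40,0,1],[-10,0,40,0,1],[-10,0,40,0,1],[-10,0,40,0,1],[-10,0,40,0,1],[-10,0,40,0,1],[-10,0,40,0,1]]}}

```text
clock: 41.55
tcp_pos: [480.2, -104.4, 229.9]
eef_rot: [-176.9, 30.2, -166.4]
force: [-0.3, -0.5, 0.3]
grip_width: -0.4
gripper_force: 0.0
```

```bash
python3 -c "
from h import *
vp();print(env.finish_job())"
```

```text
41.55 q [ -22.6   -3.4  129.1   29.4   30.9 -147.6] tcp [ 480.2 -104.4  229.9] tilt 30.3 az 7.4 yaxis az 102.0 el -2.7 F [-0.3 -0.5  0.3]
viewer [-136.8   40.   229.9]
the job is handed in; nothing more can be done
None
```

I handed the job in at 41.6 s: the plate is seated flat and square over the pin, handle to the front, and I then pushed the rocker up to its stop; I judged that by force only, as neither camera shows the rocker or the light.

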